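# Wind back the baking-paper strip

## Task

The baking-paper strip on the larger of the two winders has been wound about two clicks too far. Tip that winder's pawl right over, out of the ratchet teeth, then turn its knob back (anticlockwise from above) until the pointer stands at the upright pin on the base. Leave the pawl tipped out, ready for drawing off a strip.

Things in the scene. Friction and masses are not known exactly. Their poses are not given: they have to be found in the camera images.
- large_knob (a point): Black bar knob on the upright axis of the larger winder (fixed, base 200 x 160 mm; the other winder is 0.7 its size). Bar 56 long, 15 wide, 56 to 92 mm above the counter; this point: on the axis, 78 up. x axis along the bar, turning with it; a flat pointer (58 to 61 up) reaches from its -x end to 66 mm from the axis. Tooth tips 52 up. The pin: 14 mm head, 72 high, 80 mm from the axis.
- large_reel (a joint): Angle of the larger winder's knob and reel, rad: 0 with the pointer at the pin, growing clockwise from above (winding on), -0.6 to 2.4; starts at 0.85 to 1.35. Steps of 0.524 (30 degrees): with the pawl in the teeth it turns on freely but back only to the last multiple of 0.524. With the pawl out it takes 0.05 N m either way and stays where left.
- large_ball (a point): Centre of the 20 mm black ball on the pawl's 8 mm lever, larger winder, 60 mm from the level axle (58 mm up, along this y axis). Axes turn with the pawl; in the teeth z is up, the ball 112 up, 73 from the knob axis. Pushed level along its starting +x (under 1 N) it swings over the axle, 25 mm on and 118 up at its highest, to 56 mm beyond; the 75 mm pawl arm then stands up above the axle.
- large_pawl (a joint): Angle of the larger winder's pawl about its axle, rad: 0 down in the teeth, 0.44 ball straight above the axle, 1.65 tipped right over on its stop. By its weight it falls back into the teeth from below about 0.5, and from above about 0.8 it falls over to 1.65 and stays. Starts in the teeth, at 0 to 0.12.

How it is judged:
By the outcome, as a careful person would: the job done as asked, in the order asked, and still so for the second after the job is handed in, with the robot touching nothing.
It also fails if it takes over 40 s, if anything falls off the work surface, if the arm or the gripper's body presses on something with over 40 N, if the wrist force passes 120 N, or if a joint passes its speed limit or range.

## Robot

A 6-joint arm with a two-finger parallel gripper is mounted at the origin on the work surface. World frame = base frame: x ahead of the robot, y to its left, z up, the work surface at z = 0. Lengths are in m, angles in rad, forces in N, time in s.
With the tool pointing down it reaches from about 0.275 to 0.75 m from the base axis. Payload 10.2 kg.
Tool frame: the origin (TCP) lies midway between the tips of the shut fingers; the grasp point (between the pads) lies 19 mm behind it (ctrl.grasp_offset is the distance from the TCP to the grasp point, in m); z points along the fingers, y is the direction in which the jaws open and shut (so a half turn about z gives the same grasp; the last joint's range is limited). The gripper opens to 85 mm and grips with 20 to 120 N. Pads are 22 mm wide; open, the fingers measure 114 mm over their backs; the gripper's body (76 mm by 85 mm) begins 54 mm behind the grasp point. The pads swing forward as they close: fully open they stand 13 mm farther back than shut.
Start: joints at [-1.528, 0.313, 1.498, -0, 1.331, -0.223], TCP at [0.138, -0.507, 0.231] pointing down, gripper open.
Joint ranges: [-2.94, 2.94], [-0.97, 2.17], [0.19, 2.56], [-1.23, 4.37], [0.02, 3.11], [-2.88, 2.88]. Speed limits (rad/s): [2.39, 2.39, 3.01, 3.14, 3.14, 3.14].

## Interface

Orientations are given as a unit quaternion [w, x, y, z].
In Python, from workcell import ctrl, eyes, models gives the robot as it stands.
- The arm moves only by the shell command python3 -m crank 'ROWS' [FORCE]. ROWS is JSON, a list of rows, each an object with "rotation": the turn, a rotation vector about the tool's x, y, z in degrees, a list of three; "dp": the shift along the tool's x, y, z in m, a list of three; "claw": the closure, from 0 (fully open) to 1 (shut). In form: [{"rotation": [rx, ry, rz], "dp": [x, y, z], "claw": claw}, ...]. A call has exactly 10 rows; each row shifts and turns the pose as measured when the row begins, along the tool's axes as they then stand; what a row does not reach is not made up. A row lasts 1/10 s, in which the tool goes at most 50 mm and 8.59 degrees, less where a joint would pass 70% of its speed; a pose out of reach is approached as far as the arm can. A call with a gripper value outside its range is refused whole. The fingers move at their own pace and stop on an object; FORCE is the grip in N (left out, the last holds). Time passes only in rows, so rows that do not move let the fingers close, or fill a call up. It gives the time, the measured TCP pose, the force and the opening at its end, in the units of the state.
- ctrl.get_obs(): the state, without advancing time (a new reading comes with each control period).
- eyes.get_image(name): name is "scene" or "top" or "wrist"; returns a dict with "frame" (420x560x3 uint8, blue, green, red), "fx", "fy", "cx", "cy" (pixels), "cam_to_world" (4x4, takes a point from camera to world coordinates). Camera axes: x right, y down, z forward; pixel columns grow to the right and rows downward; lengths in m; the calibration is good to about 2 mm. A picture is of the moment at which its call begins. There is no depth.
- ctrl.hand_in(): hands the job in, once; it reports no verdict.
Trained networks look in a picture, given as the dict that the camera call returned (one of the last four; its "shot" number tells which), for a name from the list of things; names that differ only in an ending like _2 or _b are one class to them, and where a whole thing is asked for, a point or a joint stands for the part that bears it (a point fixed in the world has none). Each returns a list of dicts, best first, with "score" (0 to 1); they miss things now and then, are a little off and sometimes report something else, mostly with a low value. They report only what shows in the picture. A call takes as long as a camera call.
- models.masks_of(picture, name): "region" (420x560 bool, what is visible of it) and "rect" ([left, top, width, height] in pixels, round what is visible of it).
- models.spot_point(picture, name): "location" ([column, row] in pixels: a listed point, or the origin of a listed thing).
The state is a dict: "clock": time; "joints": joint angles; "joint_velocities": joint speeds; "joint_efforts": joint torques, N m; "ee_pos": TCP position; "tool_rot": TCP orientation; "ft_force": force on the tool from outside, world axes, zero at the start; "wrist_torque": the same for the moment, N m; "width": finger opening in m.
Only numpy, scipy, OpenCV 4.12 (cv2) and the standard library are available. Lean on these libraries where they do the work, as an engineer would, in place of code of your own. Each camera call takes 0.05 s, during which the arm holds its last target.

## Working session

There is one attempt and no reset: what is moved stays moved. The work goes in short steps, Python scripts to look and compute and a shell command to move; the robot and the scene stay as the last step left them, time stands still between calls to the robot, and variables do not carry over. Pictures are saved under pics/ and viewed, and the job is handed in when it is done.

```bash
ls; mkdir -p pics
python3 - <<'E'
from workcell import ctrl, eyes, models
import cv2
for n in ["scene","top","wrist"]:
    p=eyes.get_image(n); cv2.imwrite(f"pics/{n}0.png",p["frame"])
    print(n,p["fx"],p["cam_to_world"].round(3).tolist() if hasattr(p["cam_to_world"],'round') else p["cam_to_world"])
    for k in ["large_knob","large_ball"]:
        print(k,[(round(d["score"],2),[round(float(v)) for v in d["location"]]) for d in models.spot_point(p,k)][:4])
        print([(round(d["score"],2),d["rect"]) for d in models.masks_of(p,k)][:4])
print(ctrl.get_obs())
E
```

```text
pics
scene 454.1534373241641 [[-0.64, 0.452, -0.622, 1.012], [0.769, 0.37, -0.522, 0.361], [-0.006, -0.811, -0.584, 0.561], [0.0, 0.0, 0.0, 1.0]]
large_knob [(0.7, [413, 264])]
[(0.65, [366.2, 247.7, 87.4, 75.0])]
large_ball [(0.67, [366, 241])]
[(0.65, [344.5, 234.9, 41.7, 44.2])]
top 514.2950113647835 [[0.009, -0.987, 0.161, 0.433], [-1.0, -0.009, 0.002, -0.044], [-0.0, -0.161, -0.987, 0.808], [0.0, 0.0, 0.0, 1.0]]
large_knob [(0.72, [124, 243])]
[(0.62, [83.8, 202.1, 94.9, 86.4])]
large_ball [(0.74, [169, 214])]
[(0.58, [158.0, 198.0, 27.1, 57.1])]
wrist 304.6051421680871 [[0.264, -0.931, -0.251, 0.2], [-0.965, -0.255, -0.068, -0.49], [-0.001, 0.26, -0.966, 0.374], [0.0, 0.0, 0.0, 1.0]]
large_knob []
[]
large_ball []
[]
{'clock': 0.75, 'joints': array([-1.52841944e+00,  3.12872276e-01,  1.49769853e+00, -2.46028036e-05,
        1.33104226e+00, -2.23369802e-01]), 'joint_velocities': array([ 0.00043548,  0.00075163,  0.00053781,  0.00133846, -0.00103286,
        0.00024667]), 'joint_efforts': array([-1.81283513e-04, -4.12125814e+01, -2.59885150e+01, -1.26791401e-04,
        5.14735402e-04,  1.56431514e-05]), 'ee_pos': array([ 0.1378779 , -0.506565  ,  0.23130892]), 'tool_rot': array([-1.12433555e-05,  9.91184931e-01,  1.32485596e-01, -1.09783355e-05]), 'ft_force': array([ 0.65027931, -0.93465202, -0.07987291]), 'wrist_torque': array([ 0.01032163,  0.01836066, -0.00990508]), 'width': 0.08556727329599971}
```

View pics/scene0.png

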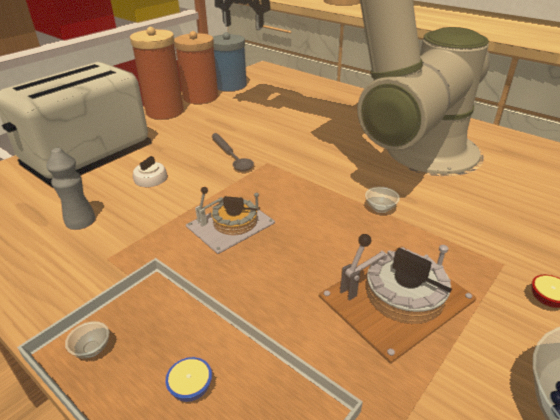

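View pics/top0.png

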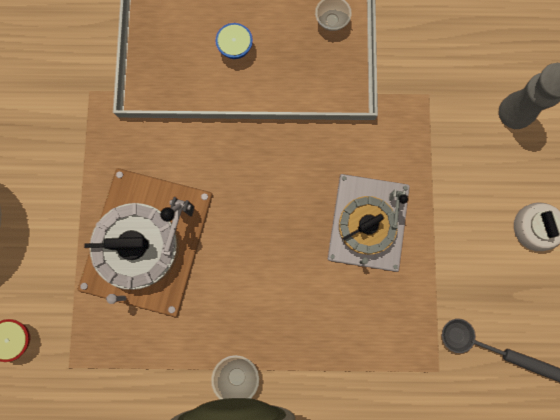

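```bash
cat > h.py <<'E'
import numpy as np, cv2
def P(p):
    T=np.linalg.inv(np.array(p["cam_to_world"])); K=np.array([[p["fx"],0,p["cx"]],[0,p["fy"],p["cy"]],[0,0,1]])
    return K@T[:3]
def tri(p,a,q,b):
    X=cv2.triangulatePoints(P(p),P(q),np.array(a,float).reshape(2,1),np.array(b,float).reshape(2,1))[:,0]; X=X[:3]/X[3]
    r=[np.round((lambda u:u[:2]/u[2])(P(c)@np.r_[X,1])-np.array(d),1) for c,d in((p,a),(q,b))]
    return X.round(4),r
def onz(p,a,z):
    T=np.array(p["cam_to_world"]); d=T[:3,:3]@np.array([(a[0]-p["cx"])/p["fx"],(a[1]-p["cy"])/p["fy"],1]); c=T[:3,3]
    return (c+d*(z-c[2])/d[2]).round(4)
E
python3 - <<'E'
from workcell import ctrl, eyes, models
from h import *
s=eyes.get_image("scene");t=eyes.get_image("top")
import pickle; pickle.dump((s,t),open("st.pkl","wb"))
for k in ["large_knob","large_ball"]:
    a=models.spot_point(s,k)[0]["location"];b=models.spot_point(t,k)[0]["location"]
    print(k,a,b,*tri(s,a,t,b))
cv2.imwrite("pics/sc1.png",cv2.resize(s["frame"][215:365,300:500],None,fx=4,fy=4,interpolation=cv2.INTER_CUBIC))
cv2.imwrite("pics/tc1.png",cv2.resize(t["frame"][160:325,65:225],None,fx=3.6,fy=3.6,interpolation=cv2.INTER_CUBIC))
E
```

```text
large_knob [412.3, 263.1] [125.3, 242.5] [0.4951 0.1817 0.0801] [array([-0.7,  0.1]), array([-0.5,  0.3])]
large_ball [363.9, 239.2] [166.5, 212.4] [0.5335 0.1159 0.1178] [array([-0.1,  0. ]), array([-0.1,  0.1])]
```

View pics/sc1.png

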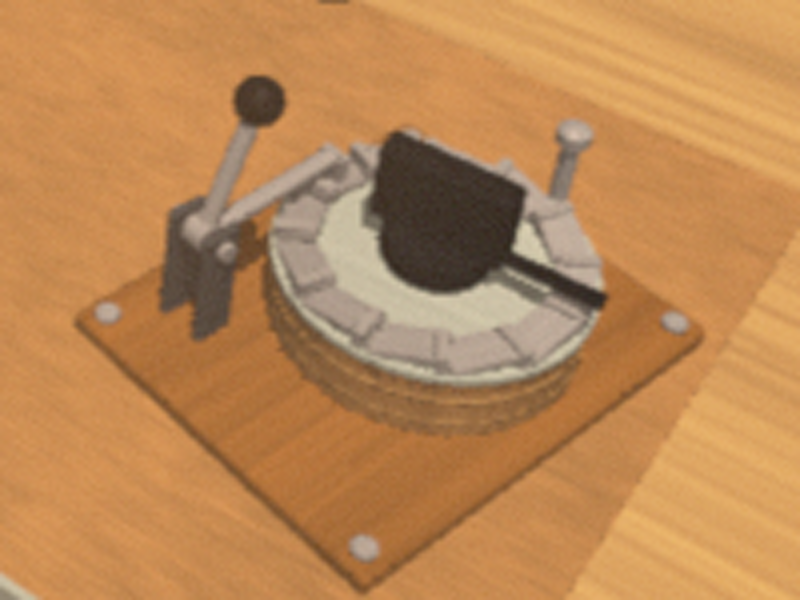

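View pics/tc1.png

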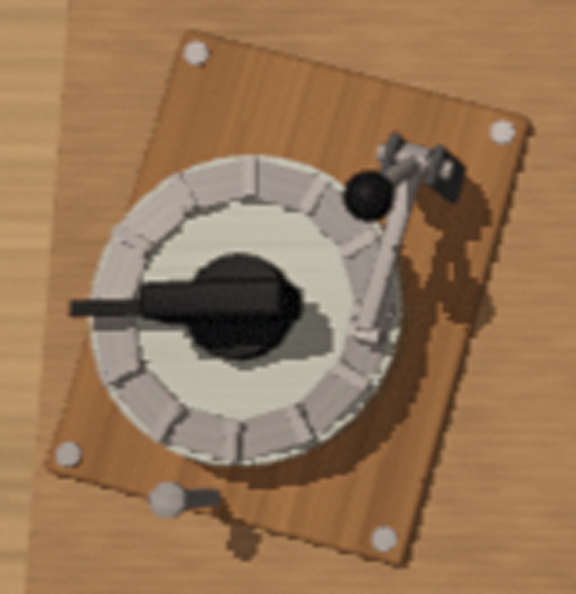

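Run:
```python
import pickle
from h import *
s,t=pickle.load(open("st.pkl","rb"))
print("pin",*tri(s,(443.5,248.7),t,(111.4,298.6)), onz(t,(111.4,298.6),.07))
print("ball",*tri(s,(365,240.25),t,(167.8,214.4)), onz(t,(167.8,214.4),.112))
print("axle",*tri(s,(351.5,272),t,(179.7,205.8)), onz(t,(179.7,205.8),.058),onz(s,(351.5,272),.058))
print("ptr tip",*tri(s,(451,289.5),t,(85,245.6)),onz(t,(85,245.6),.06))
# bar ends at 92 up in top
for c in((145,300),(278,297)):
    print("bar",onz(t,(c[0]/3.6+65,c[1]/3.6+160),.092))
A=np.array([.4951,.1817])
# base corners screws
for c in((196,52),(502,131),(68,454),(384,538)):
    print("screw",onz(t,(c[0]/3.6+65,c[1]/3.6+160),.012))
print(onz(t,(124.5,242.5),.092), onz(s,(412.3,263.1),.078))
```

```text
pin [0.4166 0.2005 0.0666] [array([-0.4,  0. ]), array([-0.3,  0.1])] [0.4169 0.199  0.07  ]
ball [0.5309 0.1156 0.1139] [array([-0.8,  0. ]), array([-0.6,  0.3])] [0.5317 0.1152 0.112 ]
axle [0.5517 0.1106 0.06  ] [array([-0.5,  0. ]), array([-0.3,  0.2])] [0.5523 0.1106 0.058 ] [0.5494 0.1102 0.058 ]
ptr tip [0.4915 0.2456 0.0621] [array([-0.9,  0.1]), array([-0.6,  0.3])] [0.4921 0.2455 0.06  ]
bar [0.493  0.2051 0.092 ]
bar [0.4947 0.1537 0.092 ]
screw [0.6091 0.2176 0.012 ]
screw [0.575  0.0818 0.012 ]
screw [0.434  0.2614 0.012 ]
screw [0.4003 0.1256 0.012 ]
[0.4944 0.1784 0.092 ] [0.492  0.1817 0.078 ]
```

```bash
python3 -m crank '[{"rotation":[0,0,0],"dp":[0.03,-0.03,0],"claw":1},{"rotation":[0,0,0],"dp":[0.03,-0.03,0],"claw":1},{"rotation":[0,0,0],"dp":[0.03,-0.03,0],"claw":1},{"rotation":[0,0,0],"dp":[0.03,-0.03,0],"claw":1},{"rotation":[0,0,0],"dp":[0.03,-0.03,0],"claw":1},{"rotation":[0,0,0],"dp":[0.03,-0.03,0],"claw":1},{"rotation":[0,0,0],"dp":[0.03,-0.03,0],"claw":1},{"rotation":[0,0,0],"dp":[0.03,-0.03,0],"claw":1},{"rotation":[0,0,0],"dp":[0.03,-0.03,0],"claw":1},{"rotation":[0,0,0],"dp":[0.03,-0.03,0],"claw":1}]' 30
```

```text
clock: 2.05
ee_pos: [0.3536, -0.1282, 0.2311]
tool_rot: [0.002, 0.992, 0.128, 0.001]
ft_force: [0.6, -0.8, 0.1]
width: 0.0001
```

```bash
python3 -m crank '[{"rotation":[0,0,-8.5],"dp":[0.0205,-0.0205,0],"claw":1},{"rotation":[0,0,-8.5],"dp":[0.023,-0.017,0],"claw":1},{"rotation":[0,0,-8.5],"dp":[0.0255,-0.0135,0],"claw":1},{"rotation":[0,0,-8.5],"dp":[0.027,-0.01,0],"claw":1},{"rotation":[0,0,-8.5],"dp":[0.0285,-0.0055,0],"claw":1},{"rotation":[0,0,-8.5],"dp":[0.029,-0.0015,0],"claw":1},{"rotation":[0,0,-8.5],"dp":[0.029,0.003,0],"claw":1},{"rotation":[0,0,-1.5],"dp":[0.028,0.007,0],"claw":1},{"rotation":[0,0,0],"dp":[0.02,0.005,0],"claw":1},{"rotation":[0,0,0],"dp":[0,0,0],"claw":1}]'
cat > st.py <<'E'
from workcell import ctrl
import numpy as np, sys
from scipy.spatial.transform import Rotation as R
o=ctrl.get_obs(); q=o["tool_rot"]; M=R.from_quat([q[1],q[2],q[3],q[0]]).as_matrix()
print(o["clock"],o["ee_pos"].round(4),"theta",np.degrees(np.arctan2(M[1,0],M[0,0])).round(1),"z",M[:,2].round(3),"F",o["ft_force"].round(1),o["width"].round(4),"j",o["joints"].round(2))
if len(sys.argv)>3: print("dp tool",(M.T@(np.array(list(map(float,sys.argv[1:4])))-o["ee_pos"])).round(4))
E
python3 st.py 0.495 0.1245 0.108
```

```text
clock: 3.05
ee_pos: [0.4824, 0.1061, 0.2318]
tool_rot: [0.004, 0.782, 0.624, 0.001]
ft_force: [0.5, 0.8, 0.3]
width: -0.0001Traceback (most recent call last):
  File "st.py", line 5, in <module>
    print(o["clock"],o["ee_pos"].round(4),"theta",np.degrees(np.arctan2(M[1,0],M[0,0])).round(1),"z",M[:,2].round(3),"F",o["ft_force"].round(1),o["width"].round(4),"j",o["joints"].round(2))
                                                                                                                                                ^^^^^^^^^^^^^^^^
AttributeError: 'float' object has no attribute 'round'
```

```bash
sed -i 's/o\["width"\].round(4)/round(float(o["width"]),4)/' st.py; python3 st.py 0.495 0.1245 0.108
```

```text
3.05 [0.4824 0.1061 0.2318] theta 77.2 z [ 0.007 -0.004 -1.   ] F [0.5 0.8 0.3] -0.0001 j [-0.02  0.24  1.59 -0.    1.3   0.21]
dp tool [0.0211 0.0073 0.1238]
```

```bash
python3 -m crank '[{"rotation":[0,0,0.6],"dp":[0.011,0.004,0],"claw":1},{"rotation":[0,0,0.6],"dp":[0.01,0.0035,0.02],"claw":1},{"rotation":[0,0,0],"dp":[0,0,0.025],"claw":1},{"rotation":[0,0,0],"dp":[0,0,0.025],"claw":1},{"rotation":[0,0,0],"dp":[0,0,0.025],"claw":1},{"rotation":[0,0,0],"dp":[0,0,0.02],"claw":1},{"rotation":[0,0,0],"dp":[0,0,0.008],"claw":1},{"rotation":[0,0,0],"dp":[0,0,0],"claw":1},{"rotation":[0,0,0],"dp":[0,0,0],"claw":1},{"rotation":[0,0,0],"dp":[0,0,0],"claw":1}]'
python3 st.py 0.495 0.1245 0.108
python3 - <<'E'
from workcell import eyes
import cv2
s=eyes.get_image("scene");t=eyes.get_image("top")
cv2.imwrite("pics/sc2.png",cv2.resize(s["frame"][180:330,300:500],None,fx=4,fy=4))
cv2.imwrite("pics/tc2.png",cv2.resize(t["frame"][160:310,65:265],None,fx=4,fy=4))
E
```

```text
clock: 4.05
ee_pos: [0.4959, 0.1204, 0.1077]
tool_rot: [0.006, 0.789, 0.614, 0.003]
ft_force: [1.0, 0.5, 0.5]
width: 0.0002
4.05 [0.4959 0.1204 0.1077] theta 75.7 z [ 0.011 -0.005 -1.   ] F [1.  0.5 0.5] 0.0002 j [ 0.01  0.41  1.71 -0.01  1.01  0.26]
dp tool [ 0.0038 -0.0019 -0.0003]
```

View pics/sc2.png

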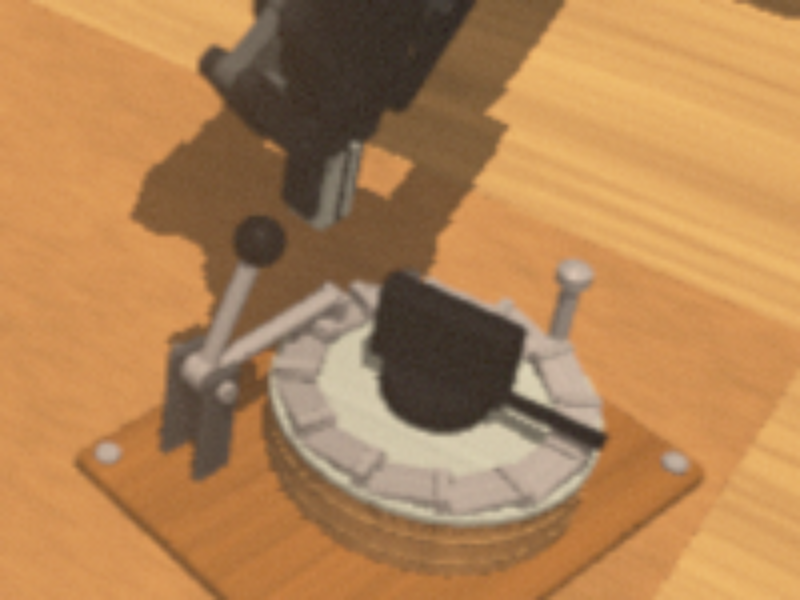

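View pics/tc2.png

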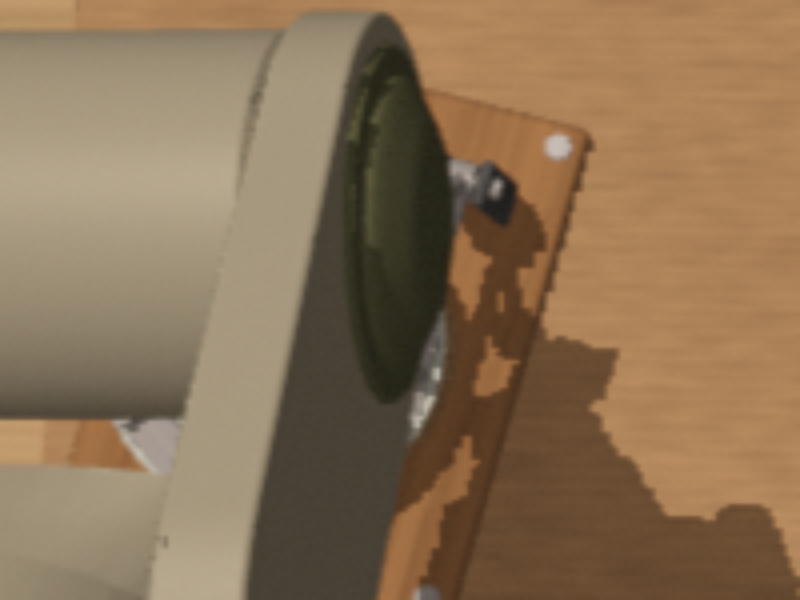

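```bash
python3 -m crank '[{"rotation":[0,0,0],"dp":[0.004,0.005,0],"claw":1},{"rotation":[0,0,0],"dp":[0,0.006,0],"claw":1},{"rotation":[0,0,0],"dp":[0,0.006,0],"claw":1},{"rotation":[0,0,0],"dp":[0,0.006,0],"claw":1},{"rotation":[0,0,0],"dp":[0,0.006,0],"claw":1},{"rotation":[0,0,0],"dp":[0,0.006,0],"claw":1},{"rotation":[0,0,0],"dp":[0,0.006,0],"claw":1},{"rotation":[0,0,0],"dp":[0,0.006,0],"claw":1},{"rotation":[0,0,0],"dp":[0,0.006,0],"claw":1},{"rotation":[0,0,0],"dp":[0,0.006,0],"claw":1}]'
python3 st.py
python3 - <<'E'
from workcell import eyes
import cv2
s=eyes.get_image("scene")
cv2.imwrite("pics/sc3.png",cv2.resize(s["frame"][180:330,300:500],None,fx=4,fy=4))
E
```

```text
clock: 5.15
ee_pos: [0.5597, 0.1094, 0.1111]
tool_rot: [0.006, 0.789, 0.614, 0.004]
ft_force: [0.3, -0.2, -0.1]
width: 0.0002
5.15 [0.5597 0.1094 0.1111] theta 75.8 z [ 0.014 -0.005 -1.   ] F [ 0.3 -0.2 -0.1] 0.0002 j [-0.01  0.52  1.52 -0.01  1.08  0.24]
```

View pics/sc3.png

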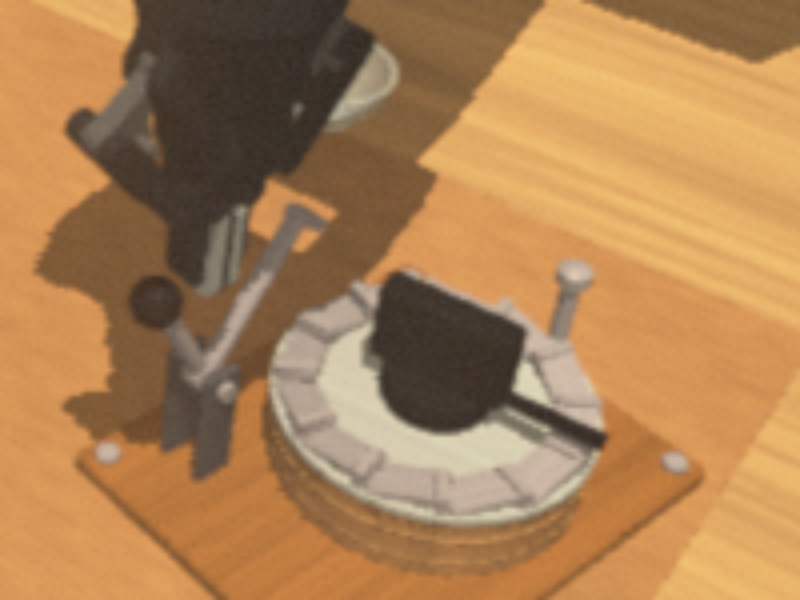

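```bash
python3 -m crank '[{"rotation":[0,0,0],"dp":[0,0.002,-0.01],"claw":1},{"rotation":[0,0,0],"dp":[0,0,-0.02],"claw":1},{"rotation":[0,0,0],"dp":[0,0,-0.03],"claw":1},{"rotation":[0,0,0],"dp":[0,0,-0.03],"claw":1},{"rotation":[0,0,0],"dp":[0,0,-0.01],"claw":1},{"rotation":[0,0,-8],"dp":[0,0,0],"claw":0.4},{"rotation":[0,0,-8],"dp":[0.0,0,0],"claw":0.4},{"rotation":[0,0,0],"dp":[0.036,-0.03,0],"claw":0.4},{"rotation":[0,0,0],"dp":[0.033,-0.033,0],"claw":0.4},{"rotation":[0,0,0],"dp":[0,0,0],"claw":0.4}]'
python3 st.py 0.4943 0.18 0.12
python3 - <<'E'
from workcell import eyes,models
import cv2, pickle
s=eyes.get_image("scene");w=eyes.get_image("wrist")
pickle.dump((s,w),open("sw.pkl","wb"))
cv2.imwrite("pics/sc4.png",cv2.resize(s["frame"][180:330,300:500],None,fx=4,fy=4))
cv2.imwrite("pics/w4.png",w["frame"])
for k in["large_knob","large_ball"]:print([ (round(d["score"],2),d["location"]) for d in models.spot_point(w,k)])
E
```

```text
clock: 6.2
ee_pos: [0.493, 0.1766, 0.2151]
tool_rot: [0.007, 0.692, 0.722, 0.003]
ft_force: [1.5, -0.6, -0.4]
width: 0.0514
6.2 [0.493  0.1766 0.2151] theta 92.4 z [ 0.013 -0.005 -1.   ] F [ 1.5 -0.6 -0.4] 0.0514 j [ 0.12  0.32  1.54 -0.01  1.28  0.08]
dp tool [0.004  0.0002 0.0951]
[(0.7, [271.7, 197.5])]
[(0.93, [382.9, 283.3])]
```

View pics/sc4.png

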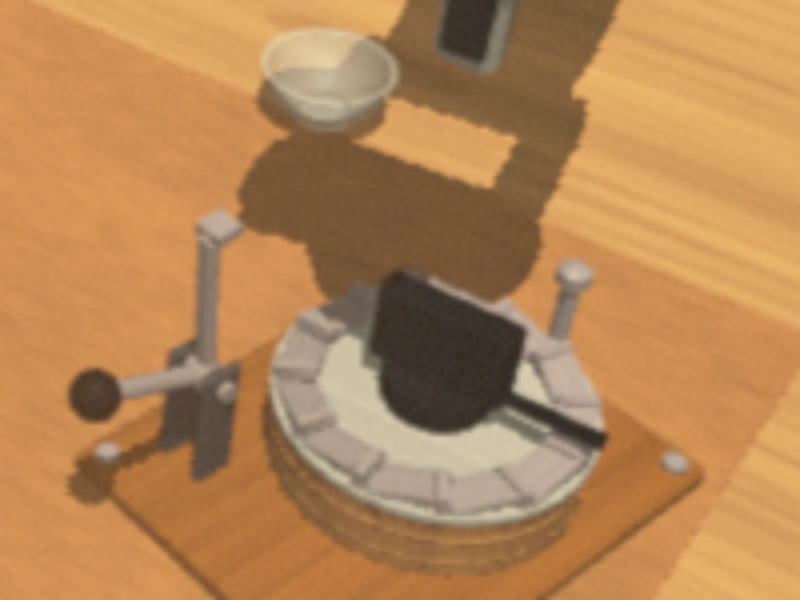

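View pics/w4.png

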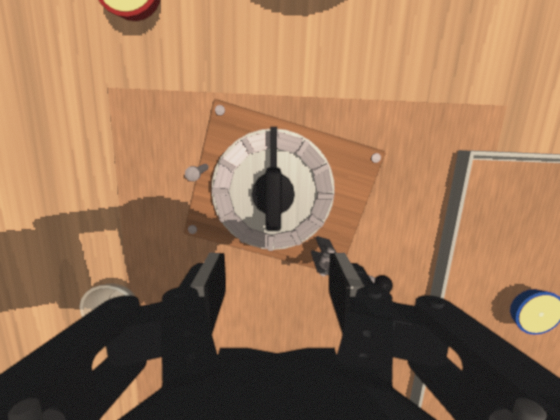

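Run:
```python
import pickle
from h import *
s,w=pickle.load(open("sw.pkl","rb"))
print("knob tri",*tri(s,(412.3,263.1),w,(271.7,197.5)),onz(w,(271.7,197.5),.078))
print("tip",onz(w,(273,128),.06)); print("pin",onz(w,(193,174),.07))
print("bar",onz(w,(273,170),.092),onz(w,(273,228),.092))
```

```text
knob tri [0.4901 0.1809 0.0763] [array([-0.1, -0.1]), array([-0. , -0.4])] [0.4902 0.1808 0.078 ]
tip [0.489  0.2437 0.06  ]
pin [0.4154 0.1988 0.07  ]
bar [0.4903 0.2083 0.092 ] [0.4924 0.1554 0.092 ]
```

```bash
python3 -m crank '[{"rotation":[0,0,0],"dp":[0.003,-0.002,0.02],"claw":0.4},{"rotation":[0,0,0],"dp":[0,0,0.025],"claw":0.4},{"rotation":[0,0,0],"dp":[0,0,0.025],"claw":0.4},{"rotation":[0,0,0],"dp":[0,0,0.025],"claw":0.4},{"rotation":[0,0,0],"dp":[0,0,0.02],"claw":0.4},{"rotation":[0,0,0],"dp":[0,0,0.015],"claw":0.4},{"rotation":[0,0,0],"dp":[0,0,0.01],"claw":0.4},{"rotation":[0,0,0],"dp":[0,0,0.002],"claw":0.4},{"rotation":[0,0,0],"dp":[0,0,0],"claw":0.4},{"rotation":[0,0,0],"dp":[0,0,0],"claw":0.4}]'
python3 st.py 0.4925 0.18 0.068
python3 - <<'E'
from workcell import eyes,models
import cv2, pickle
s=eyes.get_image("scene");w=eyes.get_image("wrist")
cv2.imwrite("pics/sc5.png",cv2.resize(s["frame"][180:330,300:500],None,fx=4,fy=4))
cv2.imwrite("pics/w5.png",w["frame"])
E
```

```text
clock: 7.4
ee_pos: [0.5043, 0.1681, 0.0672]
tool_rot: [0.009, 0.698, 0.716, 0.004]
ft_force: [0.6, 0.0, -0.3]
width: 0.0511
7.4 [0.5043 0.1681 0.0672] theta 91.5 z [ 0.018 -0.007 -1.   ] F [ 0.6  0.  -0.3] 0.0511 j [ 0.11  0.51  1.68 -0.01  0.93  0.09]
dp tool [ 0.0122 -0.0115 -0.0011]
```

View pics/sc5.png

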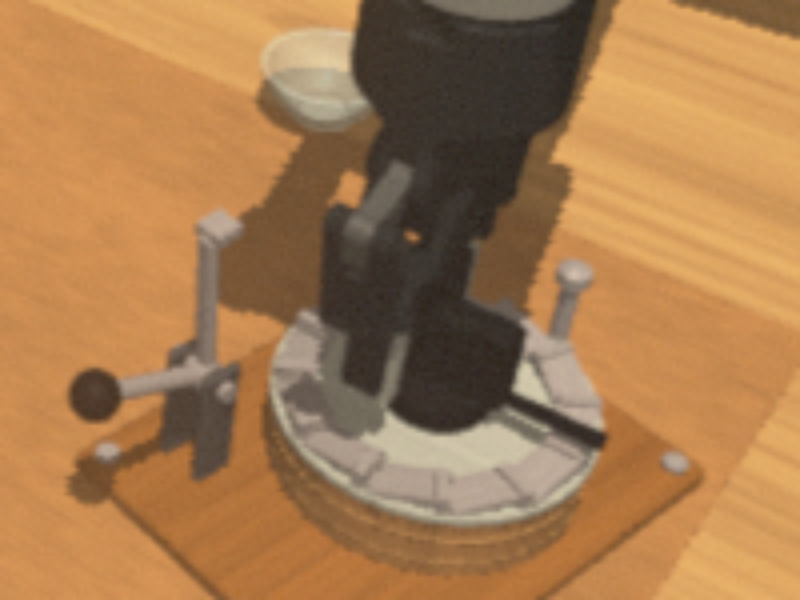

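View pics/w5.png

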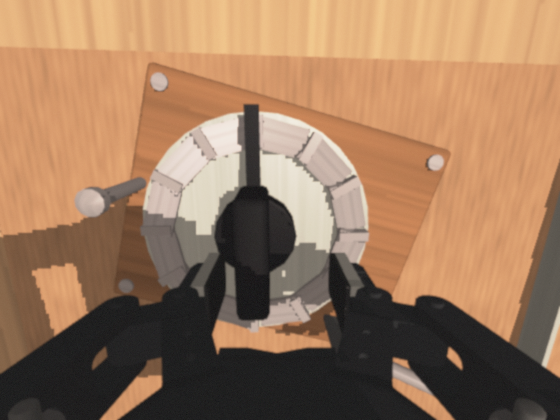

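```bash
python3 -m crank '[{"rotation":[0.5,0.2,0],"dp":[0.004,-0.004,0],"claw":0.4},{"rotation":[0.5,0.2,-0.5],"dp":[0.004,-0.004,0],"claw":0.4},{"rotation":[0,0,0],"dp":[0.004,-0.004,0],"claw":0.4},{"rotation":[0,0,0],"dp":[0,0,0],"claw":0.4},{"rotation":[0,0,0],"dp":[0,0,0],"claw":0.4},{"rotation":[0,0,0],"dp":[0,0,0],"claw":0.4},{"rotation":[0,0,0],"dp":[0,0,0],"claw":0.4},{"rotation":[0,0,0],"dp":[0,0,0],"claw":0.4},{"rotation":[0,0,0],"dp":[0,0,0],"claw":0.4},{"rotation":[0,0,0],"dp":[0,0,0],"claw":0.4}]'
python3 st.py 0.4925 0.18 0.068
python3 - <<'E'
from workcell import eyes,models
import cv2, pickle
w=eyes.get_image("wrist")
cv2.imwrite("pics/w6.png",w["frame"])
E
```

```text
clock: 8.5
ee_pos: [0.4913, 0.1813, 0.0685]
tool_rot: [0.001, 0.694, 0.72, 0.001]
ft_force: [0.0, 0.4, 0.7]
width: 0.0511
8.5 [0.4913 0.1813 0.0685] theta 92.1 z [ 0.002  0.    -1.   ] F [0.  0.4 0.7] 0.0511 j [0.13 0.5  1.69 0.   0.95 0.09]
dp tool [-0.0013  0.0011  0.0006]
```

View pics/w6.png

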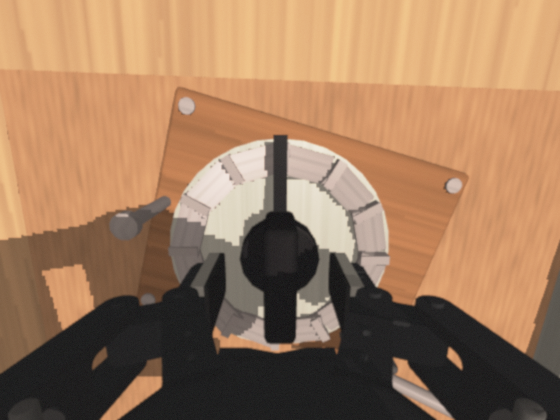

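```bash
python3 -m crank '[{"rotation":[0,0,0],"dp":[0,0.001,0],"claw":0.7},{"rotation":[0,0,0],"dp":[0,0,0],"claw":0.8},{"rotation":[0,0,0],"dp":[0,0,0],"claw":1},{"rotation":[0,0,0],"dp":[0,0,0],"claw":1},{"rotation":[0,0,0],"dp":[0,0,0],"claw":1},{"rotation":[0,0,0],"dp":[0,0,0],"claw":1},{"rotation":[0,0,0],"dp":[0,0,0],"claw":1},{"rotation":[0,0,0],"dp":[0,0,0],"claw":1},{"rotation":[0,0,0],"dp":[0,0,0],"claw":1},{"rotation":[0,0,0],"dp":[0,0,0],"claw":1}]' 30
python3 st.py 0.4925 0.18 0.068
```

```text
clock: 9.55
ee_pos: [0.4927, 0.1813, 0.0687]
tool_rot: [0.001, 0.694, 0.72, 0.001]
ft_force: [0.3, -0.7, 0.1]
width: 0.0143
9.55 [0.4927 0.1813 0.0687] theta 92.0 z [ 0.002  0.001 -1.   ] F [ 0.3 -0.7  0.1] 0.0143 j [0.13 0.5  1.69 0.   0.95 0.09]
dp tool [-0.0013 -0.0003  0.0007]
```

```bash
python3 -m crank '[{"rotation":[0,0,-3],"dp":[0,0,0],"claw":1},{"rotation":[0,0,-4],"dp":[0,0,0],"claw":1},{"rotation":[0,0,-4],"dp":[0,0,0],"claw":1},{"rotation":[0,0,-4],"dp":[0,0,0],"claw":1},{"rotation":[0,0,-4],"dp":[0,0,0],"claw":1},{"rotation":[0,0,-4],"dp":[0,0,0],"claw":1},{"rotation":[0,0,-4],"dp":[0,0,0],"claw":1},{"rotation":[0,0,-3],"dp":[0,0,0],"claw":1},{"rotation":[0,0,0],"dp":[0,0,0],"claw":1},{"rotation":[0,0,0],"dp":[0,0,0],"claw":1}]'
python3 st.py 0.4925 0.18 0.068
```

```text
clock: 10.55
ee_pos: [0.4923, 0.1811, 0.0687]
tool_rot: [0.0, 0.476, 0.879, 0.0]
ft_force: [0.2, 0.2, -0.0]
width: 0.0143
10.55 [0.4923 0.1811 0.0687] theta 123.1 z [ 0.001  0.    -1.   ] F [ 0.2  0.2 -0. ] 0.0143 j [ 0.13  0.5   1.69  0.    0.95 -0.45]
dp tool [-0.0011 -0.0004  0.0007]
```

```bash
python3 -m crank '[{"rotation":[0,0,-3],"dp":[0,0,0],"claw":1},{"rotation":[0,0,-5],"dp":[0,0,0],"claw":1},{"rotation":[0,0,-5],"dp":[0,0,0],"claw":1},{"rotation":[0,0,-5],"dp":[0,0,0],"claw":1},{"rotation":[0,0,-5],"dp":[0,0,0],"claw":1},{"rotation":[0,0,-5],"dp":[0,0,0],"claw":1},{"rotation":[0,0,-5],"dp":[0,0,0],"claw":1},{"rotation":[0,0,-4],"dp":[0,0,0],"claw":1},{"rotation":[0,0,0],"dp":[0,0,0],"claw":1},{"rotation":[0,0,0],"dp":[0,0,0],"claw":1}]'
python3 st.py 0.4925 0.18 0.068
python3 - <<'E'
from workcell import eyes,models
import cv2, pickle
w=eyes.get_image("wrist");s=eyes.get_image("scene")
pickle.dump((s,w),open("sw.pkl","wb"))
cv2.imwrite("pics/w7.png",w["frame"])
cv2.imwrite("pics/w7c.png",cv2.resize(w["frame"][60:280,150:410],None,fx=3,fy=3,interpolation=cv2.INTER_CUBIC)[:600])
cv2.imwrite("pics/sc7.png",cv2.resize(s["frame"][180:330,300:500],None,fx=4,fy=4))
E
```

```text
clock: 11.55
ee_pos: [0.492, 0.1807, 0.0687]
tool_rot: [0.0, 0.168, 0.986, -0.0]
ft_force: [0.6, 0.5, -0.3]
width: 0.0146
11.55 [0.492  0.1807 0.0687] theta 160.7 z [ 0. -0. -1.] F [ 0.6  0.5 -0.3] 0.0146 j [ 0.13  0.5   1.69 -0.    0.95 -1.11]
dp tool [-0.0007 -0.0005  0.0007]
```

View pics/w7.png

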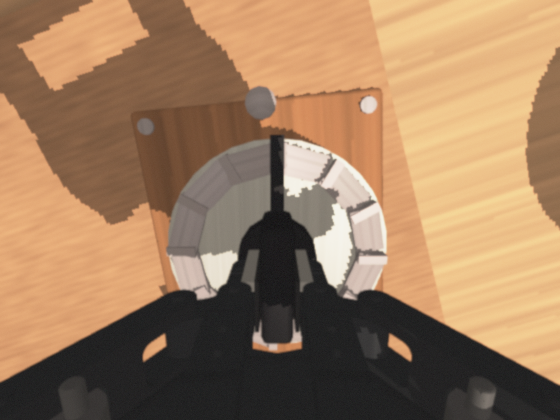

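View pics/sc7.png

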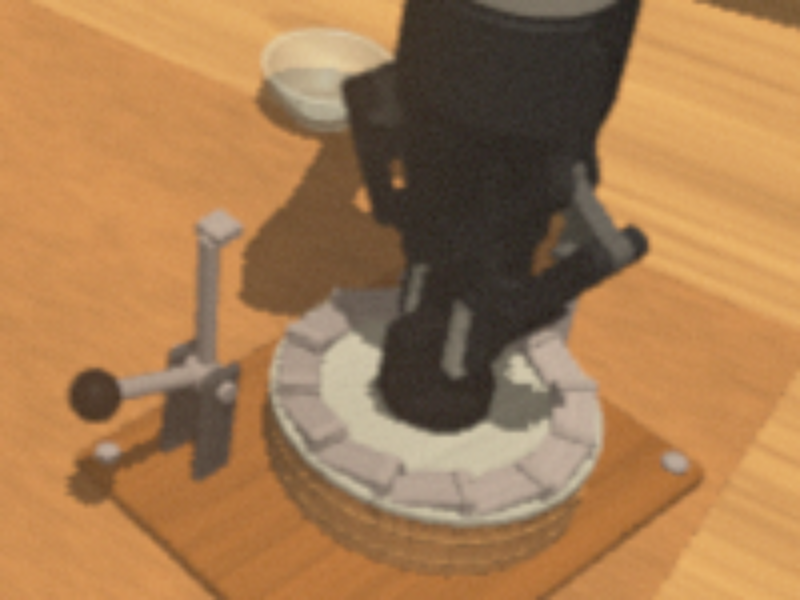

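View pics/w7c.png

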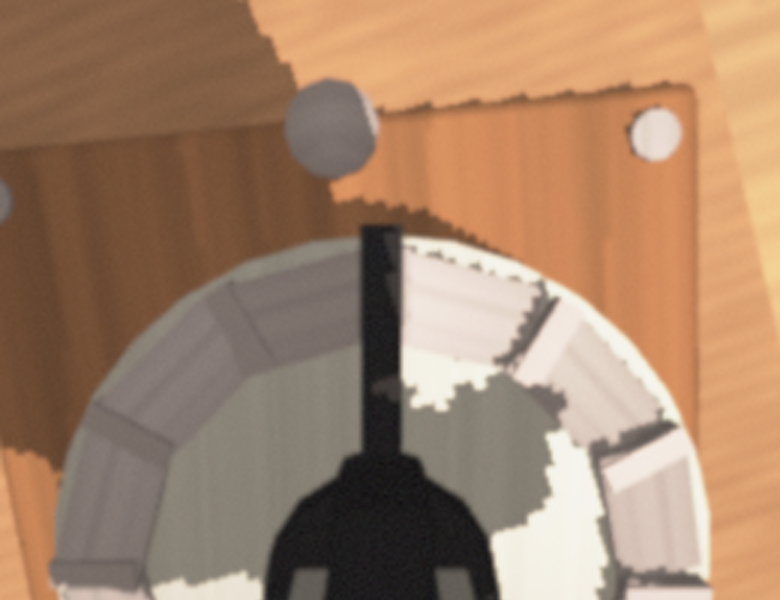

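Run:
```python
import pickle
from h import *
s,w=pickle.load(open("sw.pkl","rb"))
tip=onz(w,(277,136),.061)[:2]; hub=onz(w,(277.3,209),.061)[:2]
for z in(.066,.070):
    pin=onz(w,(260.3,102.7),z)[:2]
    d=(tip-hub)/np.linalg.norm(tip-hub); A=tip-.066*d
    v=pin-A; a=lambda u:np.degrees(np.arctan2(u[1],u[0]))
    print(z,"tip",tip,"A",A.round(4),"ptr",a(d).round(1),"pin",pin,np.linalg.norm(v).round(4),a(v).round(1), "tool axis 160.7: vs TCP",a(pin-np.array([.492,.1807])).round(1))
```

```text
0.066 tip [0.4299 0.2012] A [0.4923 0.1798] ptr 161.1 pin [0.4137 0.1989] 0.0809 166.3 tool axis 160.7: vs TCP 166.9
0.07 tip [0.4299 0.2012] A [0.4923 0.1798] ptr 161.1 pin [0.4141 0.199 ] 0.0806 166.2 tool axis 160.7: vs TCP 166.8
```

```bash
python3 -m crank '[{"rotation":[0,0,-2.5],"dp":[0,0,0],"claw":1},{"rotation":[0,0,-2.5],"dp":[0,0,0],"claw":1},{"rotation":[0,0,0],"dp":[0,0,0],"claw":1},{"rotation":[0,0,0],"dp":[0,0,0],"claw":1},{"rotation":[0,0,0],"dp":[0,0,0],"claw":1},{"rotation":[0,0,0],"dp":[0,0,0],"claw":1},{"rotation":[0,0,0],"dp":[0,0,0],"claw":1},{"rotation":[0,0,0],"dp":[0,0,0],"claw":1},{"rotation":[0,0,0],"dp":[0,0,0],"claw":1},{"rotation":[0,0,0],"dp":[0,0,0],"claw":1}]'
python3 st.py 0.4925 0.18 0.068
python3 - <<'E'
from workcell import eyes,models
import cv2, pickle
w=eyes.get_image("wrist");s=eyes.get_image("scene")
pickle.dump((s,w),open("sw.pkl","wb"))
cv2.imwrite("pics/w8c.png",cv2.resize(w["frame"][80:230,180:380],None,fx=4,fy=4,interpolation=cv2.INTER_CUBIC))
E
```

```text
clock: 12.65
ee_pos: [0.492, 0.1807, 0.0687]
tool_rot: [0.0, 0.127, 0.992, -0.0]
ft_force: [-0.1, 0.6, 0.6]
width: 0.0143
12.65 [0.492  0.1807 0.0687] theta 165.4 z [ 0. -0. -1.] F [-0.1  0.6  0.6] 0.0143 j [ 0.13  0.5   1.69 -0.    0.95 -1.19]
dp tool [-0.0007 -0.0005  0.0007]
```

View pics/w8c.png

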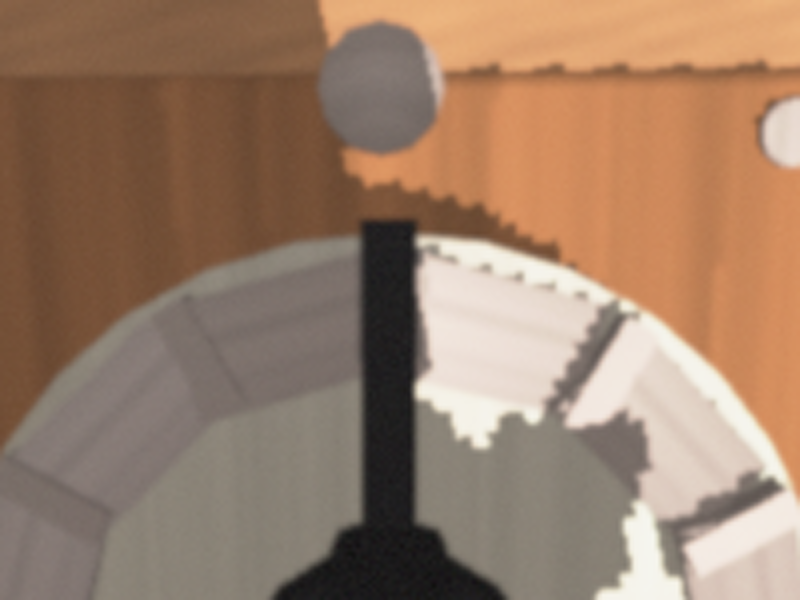

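```bash
python3 - <<'E'
import pickle
from h import *
s,w=pickle.load(open("sw.pkl","rb"))
tip=onz(w,(277.2,135.2),.061)[:2]; hub=onz(w,(277.3,210),.061)[:2]
pin=onz(w,(275.2,102),.068)[:2]
d=(tip-hub)/np.linalg.norm(tip-hub); A=tip-.066*d
v=pin-A; a=lambda u:np.degrees(np.arctan2(u[1],u[0]))
print(a(d),a(v),A,pin)
E
python3 -m crank '[{"rotation":[0,0,-1.1],"dp":[0,0,0],"claw":1},{"rotation":[0,0,0],"dp":[0,0,0],"claw":1},{"rotation":[0,0,0],"dp":[0,0,0],"claw":1},{"rotation":[0,0,0],"dp":[0,0,0],"claw":1},{"rotation":[0,0,0],"dp":[0,0,0],"claw":1},{"rotation":[0,0,0],"dp":[0,0,0],"claw":0.9},{"rotation":[0,0,0],"dp":[0,0,0],"claw":0.75},{"rotation":[0,0,0],"dp":[0,0,0],"claw":0.6},{"rotation":[0,0,0],"dp":[0,0,0],"claw":0.5},{"rotation":[0,0,0],"dp":[0,0,0],"claw":0.5}]'
python3 st.py
```

```text
165.58780536913295 166.1393977475251 [0.49192299 0.17987286] [0.414  0.1991]
clock: 13.75
ee_pos: [0.4918, 0.1807, 0.0685]
tool_rot: [-0.0, 0.117, 0.993, -0.0]
ft_force: [0.0, -0.0, -0.1]
width: 0.0425
13.75 [0.4918 0.1807 0.0685] theta 166.5 z [-0. -0. -1.] F [ 0.  -0.  -0.1] 0.0425 j [ 0.13  0.5   1.69 -0.    0.95 -1.21]
```

Released; now I retreat straight up and look.

```bash
python3 -m crank '[{"rotation":[0,0,0],"dp":[0,0,-0.01],"claw":0.5},{"rotation":[0,0,0],"dp":[0,0,-0.015],"claw":0.5},{"rotation":[0,0,0],"dp":[0,0,-0.02],"claw":0.5},{"rotation":[0,0,0],"dp":[0,0,-0.025],"claw":0.5},{"rotation":[0,0,0],"dp":[0,0,-0.03],"claw":0.5},{"rotation":[0,0,0],"dp":[0,0,-0.02],"claw":0.5},{"rotation":[0,0,0],"dp":[0,0,-0.01],"claw":0.5},{"rotation":[0,0,0],"dp":[0,0,0],"claw":0.5},{"rotation":[0,0,0],"dp":[0,0,0],"claw":0.5},{"rotation":[0,0,0],"dp":[0,0,0],"claw":0.5}]'
python3 st.py
python3 - <<'E'
from workcell import eyes,models
import cv2, pickle
w=eyes.get_image("wrist");s=eyes.get_image("scene")
pickle.dump((s,w),open("sw.pkl","wb"))
cv2.imwrite("pics/w9c.png",cv2.resize(w["frame"][90:240,180:380],None,fx=4,fy=4,interpolation=cv2.INTER_CUBIC))
cv2.imwrite("pics/sc9.png",cv2.resize(s["frame"][180:330,300:500],None,fx=4,fy=4))
E
```

```text
clock: 14.75
ee_pos: [0.4909, 0.1807, 0.2066]
tool_rot: [-0.0, 0.117, 0.993, -0.0]
ft_force: [0.7, 0.4, -0.8]
width: 0.0427
14.75 [0.4909 0.1807 0.2066] theta 166.6 z [-0. -0. -1.] F [ 0.7  0.4 -0.8] 0.0427 j [ 0.13  0.33  1.54 -0.    1.27 -1.21]
```

View pics/w9c.png

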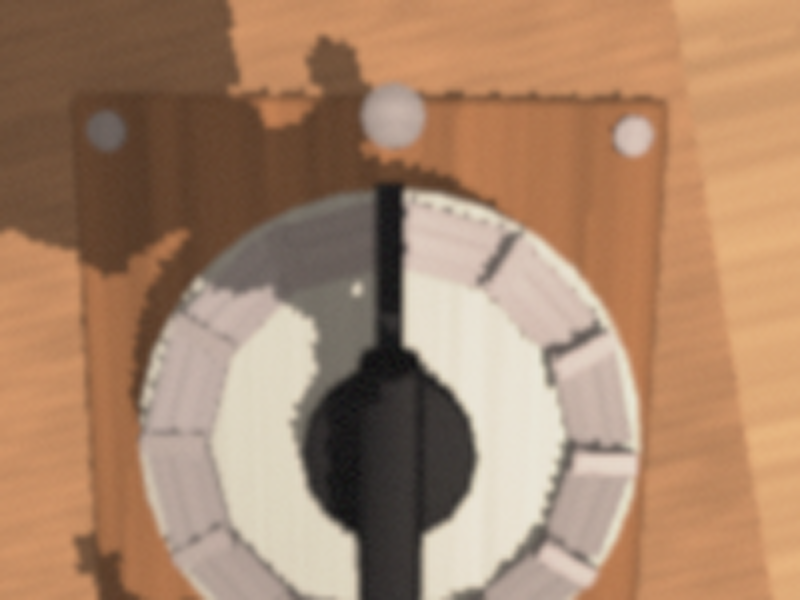

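View pics/sc9.png

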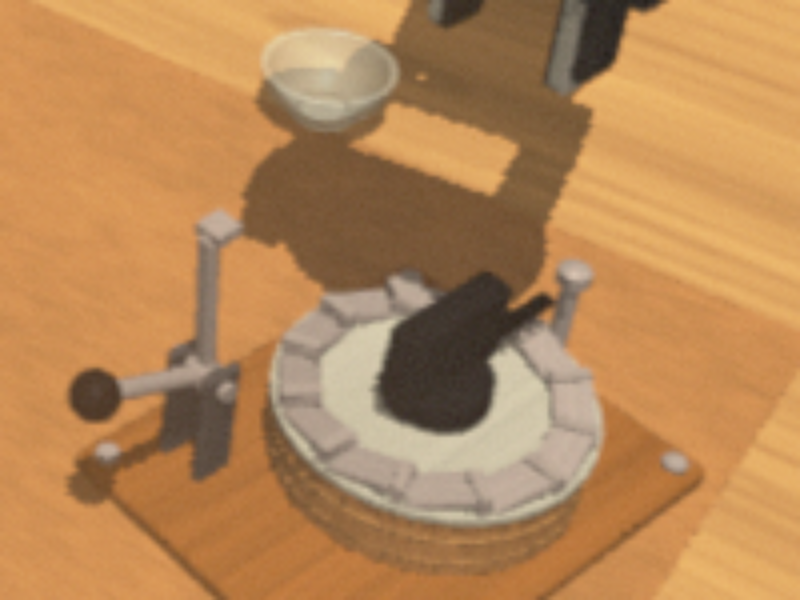

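```bash
python3 -c "
from workcell import ctrl
print(ctrl.hand_in())"
```

```text
the job is handed in; nothing more can be done
None
```

The larger winder is reset: its pawl is tipped right over on its stop, its pointer stands at the pin, and the job was handed in at about 15 s of the 40 s allowed.

- **Pawl:** I pushed the ball over its axle with the shut fingers and lifted clear. It fell the rest of the way by itself. I then checked that it was over before touching the knob.
- **Knob:** I gripped the bar at 30 N and turned it about 74° anticlockwise in four moves, checking the pointer with the wrist camera. Then I let go and went straight up.

**Last checks:** The final wrist picture shows the pointer within about 0.5° of the pin. The scene picture shows the pawl arm still upright and the lever lying over, with the gripper well clear. Measured wrist forces stayed at or below about 1.5 N at every reading.

**Disagreements:**
- The camera views differed by 2 to 4 mm on where the knob axis is, so I aimed between them.
- While lowering the gripper to the knob, it drifted about 17 mm off target. I corrected that before gripping, and it touched nothing.
- I did not repeat the last pointer check from the top camera, because I expected the arm to block its view.

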